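# Lock the winder spindle

## Robot

A 6-joint arm with a two-finger parallel gripper is mounted at the origin on a cart in front of the work surface, level with it; the furniture and walls round the work are solid. World frame = base frame: x ahead of the robot, y to its left, z up, the work surface at z = 0. Lengths are in m, angles in rad, forces in N, time in s.
With the tool pointing down it reaches from about 0.25 to 0.725 m from the base axis. Payload 4 kg.
Tool frame: the origin (TCP) lies midway between the tips of the shut fingers; the grasp point (between the pads) lies 19 mm behind it; y points along the fingers, z is the direction in which the jaws open and shut, and the axes are right-handed (so a half turn about y gives the same grasp; the last joint's range is limited). The gripper opens to 85 mm and grips with 20 to 120 N. Pads are 22 mm wide; open, the fingers measure 114 mm over their backs; the gripper's body (76 mm by 85 mm) begins 54 mm behind the grasp point. The pads swing forward as they close: fully open they stand 13 mm farther back than shut.
Start: joints at [0, 0.241, 0.005, 1.335, 0, 1.571], TCP at [0.5, -0, 0.231] pointing down, gripper open.
Joint ranges: [-2.72, 2.72], [-1.05, 1.87], [-1.09, 1.28], [-1.99, 2.15], [-1.42, 1.44], [-3.14, 3.14]. Speed limits (rad/s): [2.79, 2.79, 3.14, 3.14, 3.14, 3.14].

## Interface

Orientations are given as a unit quaternion [x, y, z, w].
In Python, from workcell import bot gives the robot as it stands. The module is installed in compiled form; this text tells all that it offers.
- The arm moves only by the shell command python3 -m handwheel 'ROWS' [OPENING]. ROWS is JSON, a list of rows, each a list of 6 numbers: the shift along the tool's x, y, z in units of 25 mm (1.0 is 25 mm), then the turn, a rotation vector about the tool's x, y, z in units of 10 degrees (1.0 is 10 degrees). A call has exactly 5 rows; each row is the pose to reach, as a shift and turn from the pose commanded when the call began, along the tool's axes at that moment; what a row does not reach only later rows make up. A row lasts 1/8 s, in which the tool goes at most 62.5 mm and 10.7 degrees, less where a joint would pass 70% of its speed; a pose out of reach is approached as far as the arm can. A call with a gripper value outside its range is refused whole. OPENING is the gripper command: -1 is shut, 1 is fully open, values between are in proportion, set as the call begins (- or left out, the last holds). The fingers move at their own pace and stop on an object; the grip force is fixed at half the most. Time passes only in rows, so rows that repeat a pose let the fingers close, or fill a call up. It gives the time, the measured TCP pose, the force and the opening at its end, in the units of the state.
- bot.get_obs(): the state, without advancing time (a new reading comes with each control period).
- bot.camera(name): name is "scene" or "side" or "wrist"; returns a dict with "color" (384x512x3 uint8, red, green, blue), "fx", "fy", "cx", "cy" (pixels), "dist_coeffs" ([k1, k2, p1, p2, k3] as OpenCV has them; the pictures are not rectified), "rvec" (rotation vector, rad) and "tvec" (3), from world to camera coordinates, as OpenCV has them. Camera axes: x right, y down, z forward; pixel columns grow to the right and rows downward; lengths in m; the calibration is good to about 2 mm. A picture is of the moment at which its call begins. There is no depth.
- bot.job_done(): hands the job in, once; it reports no verdict.
The state is a dict: "clock": time; "joint_pos": joint angles; "joint_vel": joint speeds; "tau": joint torques, N m; "eef_pos": TCP position; "tool_rot": TCP orientation; "ft_force": force on the tool from outside, world axes, zero at the start; "ft_torque": the same for the moment, N m; "grip_width": finger opening in m.
Only numpy, scipy, OpenCV 4.12 (cv2) and the standard library are available. Lean on these libraries where they do the work, as an engineer would, in place of code of your own. Each camera call takes 0.05 s, during which the arm holds its last target.

## Task

Lock the spindle of the blue hand winder so that its reel can be changed: take the pin with the red knob out of the wooden rest and stand it in the brass bushing on top of the bearing block, then turn the crank gently until you feel the pin drop into the hidden cross-hole of the spindle, and press the pin down until its collar sits fully home on the bushing. Force neither the pin nor the crank, and leave the blue-knobbed pin and everything else on the bench where it is.

Things in the scene. Friction and masses are not known exactly. Their poses are not given: they have to be found in the camera images.
- winder: Hand winder fixed to the bench: blue base 150 x 155 x 12 mm, blue bearing block 56 (x) x 40 (y) mm, 115 mm high, a brass bushing on top, and a level steel spindle through it along y, 80 mm up, with a black reel (110 mm across, y = +42 to +94 mm) and a crank on the -y side. Origin on the bench under the block's middle, z up. A 10 mm upright bore runs from the bushing down through the block.
- bushing_mouth (a point): Centre of the brass bushing's open top, on the bore's axis, 130 mm above the bench; z up. A funnel 19 mm across inside (rim 27 mm), narrowing to the 10 mm bore 7 mm down. Low in the bore a side-sprung ball stops a dropped pin 10 to 12 mm short of home; pushing past it takes 5 to 10 N, with the crank left free.
- spindle_axis (a point): On the spindle's axis in the block's middle, 80 mm up; y along the spindle to the reel. The spindle turns stiffly (0.12 N m, about 2 N at the handle) and stays put. Hidden in the block it is 28 mm thick with two 10 mm cross-holes at right angles: one is upright every quarter turn, never at the start. A pin in the bore then drops some 45 mm and locks it, with some 10 degrees of play.
- crank_handle (a point): Middle of the crank's black handle, a spinning grip 20 mm thick, 62 mm long, parallel to the spindle, 65 mm from its axis, y = -95 mm from the block's middle. z points from spindle to handle. The crank is clamped at no exact angle and starts leaning from 69 degrees to -x to 17 degrees to +x of upright; pushed to +x, over the top, it brings a hole in line somewhere within the next 75 degrees.
- lock_pin: Locking pin with red knob, loose, about 60 g, upright in either hole of the wooden rest. Origin: centre of its tip; z towards the knob. Steel shank 9 x 92 mm with tapered tip and a groove near it; collar 23 mm across, 3 mm thick; ribbed red knob 24 mm across, 95 to 119 mm above the tip. Home, the tip is 92 mm below the bushing's mouth; standing on the closed spindle, about 36 mm below.
- spare_pin: Pin with a blue knob, otherwise like the red one (shank 8 mm), for another winder; stands in the other hole of the rest and stays there.
- pin_rest: Pale wooden rest, fixed, 50 (x) x 130 (y) x 36 mm high, origin in the centre of its underside, 3 mm above the bench (on the mat). Two holes 28 mm deep and 11.6 mm wide, 34 mm to either side of its middle along y, hold the pins 68 mm apart.
- cutter: Yellow cutting pliers, 132 x 82 x 13 mm, lying on the bench; a bystander, to be left alone. Origin: centre of its underside.
- bowl: Steel parts bowl, 100 mm across, 28 mm high, lying on the bench; a bystander, to be left alone. Origin: centre of its underside.
- plug_a: Silver and black cable plug, 74 x 16 mm, lying on the bench; a bystander, to be left alone. Origin: centre of its underside.
- plug_b: Silver and black cable plug, 62 x 19 mm, lying on the bench; a bystander, to be left alone. Origin: centre of its underside.
- plug_c: Silver and black cable plug, 74 x 16 mm, lying on the bench; a bystander, to be left alone. Origin: centre of its underside.
- blades: Yellow box of blades, 31 x 85 x 12 mm, lying on the bench; a bystander, to be left alone. Origin: centre of its underside.
- nippers: Teal cutting nippers, 133 x 61 x 13 mm, lying on the bench; a bystander, to be left alone. Origin: centre of its underside.
- solder: White reel of solder, 48 mm across, 30 mm high, lying on the bench; a bystander, to be left alone. Origin: centre of its underside.
Not all that is in view belongs to the job. What is shaped like the lock_pin but orange is not meant.

How it is judged:
By the outcome, as a careful person would: the job done as asked, in the order asked, and still so for the second after the job is handed in, with the robot touching nothing.
It also fails if it takes over 72 s, if anything falls off the work surface, if the arm or the gripper's body presses on something with over 40 N, if the wrist force passes 120 N, or if a joint passes its speed limit or range.

## Working session

There is one attempt and no reset: what is moved stays moved. The work goes in short steps, Python scripts to look and compute and a shell command to move; the robot and the scene stay as the last step left them, time stands still between calls to the robot, and variables do not carry over. Pictures are saved under pics/ and viewed, and the job is handed in when it is done.

```bash
mkdir -p pics; ls
python3 - <<'E'
from workcell import bot
import cv2
o=bot.get_obs()
for k,v in o.items(): print(k,v)
for n in ["scene","side","wrist"]:
    c=bot.camera(n); cv2.imwrite(f"pics/{n}0.png",c["color"][:,:,::-1]); print(n,{k:v for k,v in c.items() if k!="color"})
E
```

```text
pics
clock 0.0
joint_pos [-8.86956720e-06  2.41393873e-01  3.70999562e-03  1.33517831e+00
  1.05111998e-05  1.57080852e+00]
joint_vel [ 0.00114828 -0.00011376  0.00144529 -0.00023386 -0.00110127  0.00128532]
tau [ 5.50268451e-04 -3.72315860e+01  2.52406776e+01  1.67737965e-02
  2.29149265e-05  1.14679995e-05]
eef_pos [ 4.99369575e-01 -1.23904288e-06  2.30417053e-01]
tool_rot [-0.5005083   0.50052409 -0.49948591  0.49948063]
ft_force [-0.32174396 -0.24560062 -0.05049841]
ft_torque [ 0.01260791 -0.00549874  0.004443  ]
grip_width 0.08490431268513159
scene {'fx': 410.5323416196138, 'fy': 410.5323416196138, 'cx': 250.6853693998807, 'cy': 194.93711605276766, 'dist_coeffs': array([-0.12517836,  0.        ,  0.        ,  0.        ,  0.        ]), 'rvec': array([ 1.90480113, -0.57032492,  0.36906078]), 'tvec': array([-0.4287263 ,  0.2430657 ,  0.88712581])}
side {'fx': 361.74693889630214, 'fy': 361.74693889630214, 'cx': 253.9795271495975, 'cy': 190.51627099602533, 'dist_coeffs': array([-0.08374932,  0.        ,  0.        ,  0.        ,  0.        ]), 'rvec': array([ 0.59995779, -2.27653189,  1.59835978]), 'tvec': array([0.52239941, 0.19270526, 0.95227242])}
wrist {'fx': 302.76693048267356, 'fy': 302.76693048267356, 'cx': 253.80224770632762, 'cy': 193.61625285586967, 'dist_coeffs': array([-0.06119465,  0.        ,  0.        ,  0.        ,  0.        ]), 'rvec': array([-2.82306616e+00, -2.14849316e-04,  3.60793388e-03]), 'tvec': array([-0.49868311, -0.0410954 ,  0.38058736])}
```

View pics/scene0.png

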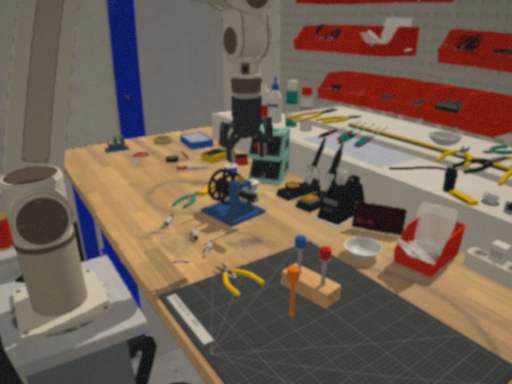

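View pics/side0.png

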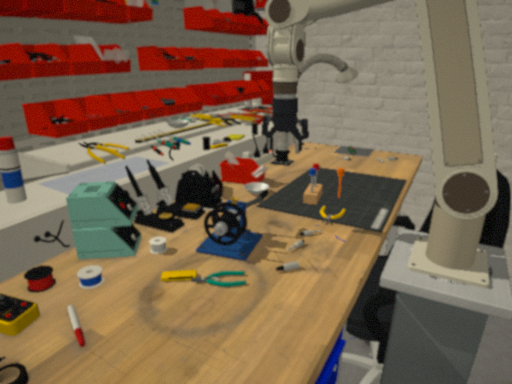

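View pics/wrist0.png

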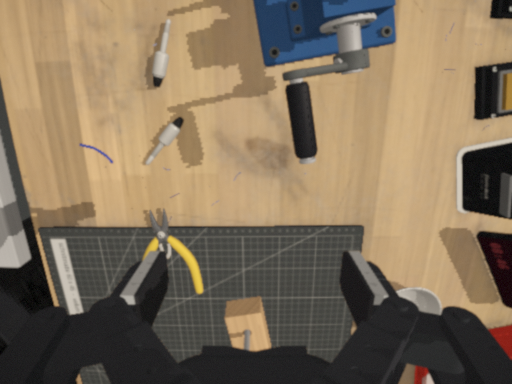

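Candidates for the red-knobbed pin in the scene view are the red knob (325,252), the blue knob (300,242) and the orange lookalike (293,270). I'll check with close crops.

```bash
cat > h.py <<'E'
import cv2, numpy as np
from workcell import bot
def K(c): return np.array([[c["fx"],0,c["cx"]],[0,c["fy"],c["cy"]],[0,0,1.]])
def ray(c,p):
    u=cv2.undistortPoints(np.array([[p]],float),K(c),c["dist_coeffs"])[0,0]
    R=cv2.Rodrigues(c["rvec"])[0]; o=-R.T@c["tvec"]; d=R.T@np.array([u[0],u[1],1]); return o,d/np.linalg.norm(d)
def plane(c,p,z):
    o,d=ray(c,p); return o+d*(z-o[2])/d[2]
def tri(*cp):
    A=np.zeros((3,3));b=np.zeros(3)
    for c,p in cp:
        o,d=ray(c,p);P=np.eye(3)-np.outer(d,d);A+=P;b+=P@o
    x=np.linalg.solve(A,b)
    return x,[round(float(np.linalg.norm(np.cross(x-ray(c,p)[0],ray(c,p)[1])))*1000,1) for c,p in cp]
def proj(c,X): return cv2.projectPoints(np.array(X,float).reshape(-1,3),c["rvec"],c["tvec"],K(c),c["dist_coeffs"])[0][:,0]
def crop(c,x0,y0,x1,y1,s,fn):
    cv2.imwrite(fn,cv2.resize(c["color"][y0:y1,x0:x1,::-1],None,fx=s,fy=s,interpolation=cv2.INTER_CUBIC))
E
python3 - <<'E'
from h import *
c=bot.camera("scene"); crop(c,270,220,350,320,6,"pics/s1.png"); crop(c,195,155,275,230,8,"pics/s2.png")
c=bot.camera("side"); crop(c,290,150,370,225,8,"pics/d1.png"); crop(c,190,190,270,265,8,"pics/d2.png")
E
```

```text
(no output)
```

View pics/s1.png

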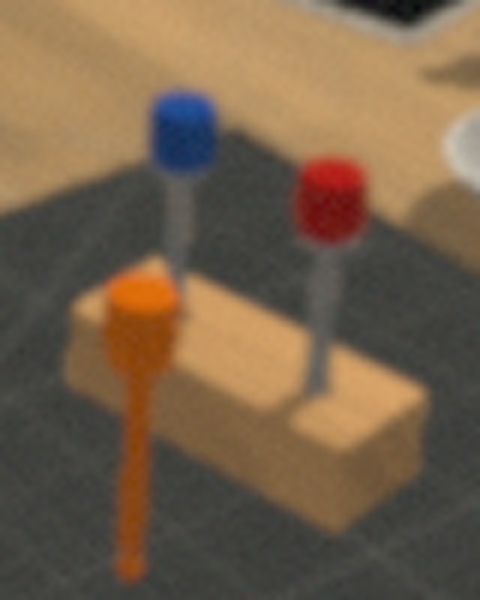

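View pics/s2.png

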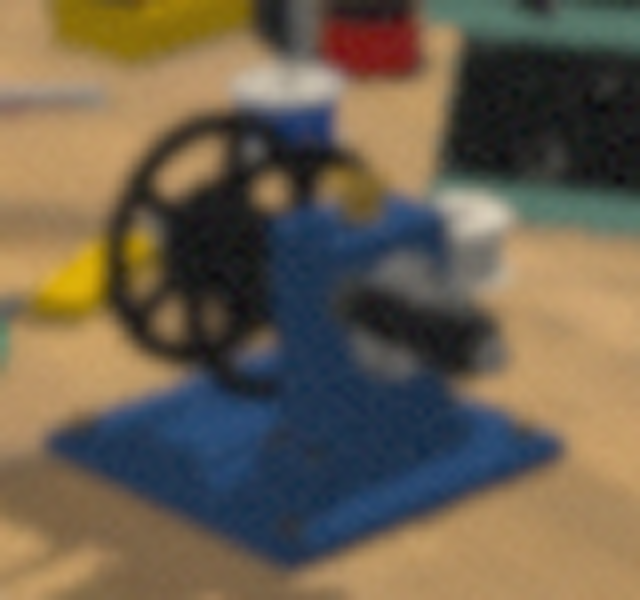

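View pics/d1.png

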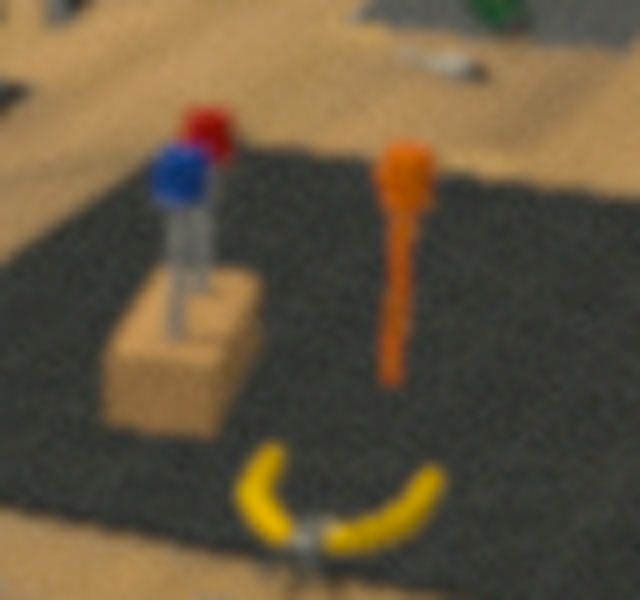

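View pics/d2.png

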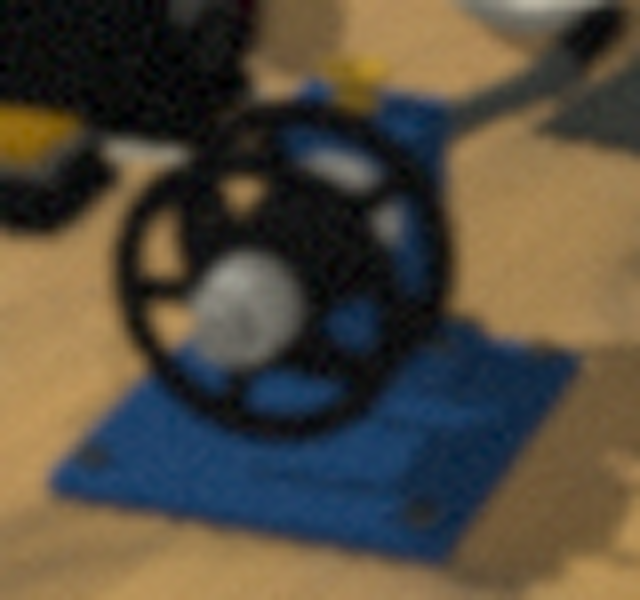

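The scene crop shows three upright pins: red knob at (325,253) in the rest, blue at (300.5,242) in the rest's other hole, and an orange one at about (293,270) in front of the rest. I'm choosing the red. Next I'll measure it together with the bushing, handle and base.

Run:
```python
from h import *
np.set_printoptions(precision=4,suppress=True)
s=bot.camera("scene");d=bot.camera("side");w=bot.camera("wrist")
def mask(c,f):
    h=cv2.cvtColor(c["color"],cv2.COLOR_RGB2HSV).astype(int); return f(h[...,0],h[...,1],h[...,2])
S=lambda x,y,k,x0,y0:(x0+x/k-.5,y0+y/k-.5)
# red
print("red knob mid",tri((s,S(330,202,6,270,220)),(d,S(211,135,8,290,150))))
print("blue knob mid",tri((s,S(184,134,6,270,220)),(d,S(181,176,8,290,150))))
print("orange knob",tri((s,S(141,325,6,270,220)),(d,S(405,180,8,290,150))))
print("red by plane z=.118 (side a line)",plane(s,S(330,202,6,270,220),.118))
# rest top corners z=.039
for p in [(430,395),(340,450),(157,260),(70,305)]: print("rest top scene",plane(s,S(*p,6,270,220),.039))
print("shank foot red",plane(s,S(316,388,6,270,220),.039), "blue",plane(s,S(177,312,6,270,220),.039))
print("shank foot side red",plane(d,S(202,285,8,290,150),.039), "blue",plane(d,S(176,335,8,290,150),.039))
print("bush top",tri((s,S(365,182,8,195,155)),(d,S(359,72,8,190,190))))
for z in(.13,.125): print(plane(s,S(365,182,8,195,155),z),plane(d,S(359,72,8,190,190),z))
for p in [(285,565),(45,440),(565,445)]: print("base corner sc",plane(s,S(*p,8,195,155),.012 if p[0]!=285 else 0.0))
for p in [(52,490),(445,560),(580,360)]: print("base corner side",plane(d,S(*p,8,190,190),.0))
for p in [(397,12),(388,44),(275,65),(265,52)]: print("wr base top",plane(w,p,.012),plane(w,p,0))
```

```text
red knob mid (array([ 0.4988, -0.3046,  0.1201]), [0.1, 0.1])
blue knob mid (array([ 0.4883, -0.237 ,  0.119 ]), [0.3, 0.3])
orange knob (array([ 0.4057, -0.3156,  0.1093]), [1.0, 1.0])
red by plane z=.118 (side a line) [ 0.5015 -0.302   0.118 ]
rest top scene [ 0.5333 -0.329   0.039 ]
rest top scene [ 0.4837 -0.3349  0.039 ]
rest top scene [ 0.5086 -0.2011  0.039 ]
rest top scene [ 0.4607 -0.2076  0.039 ]
shank foot red [ 0.502 -0.302  0.039] blue [ 0.4917 -0.2344  0.039 ]
shank foot side red [ 0.5034 -0.3171  0.039 ] blue [ 0.4883 -0.2422  0.039 ]
bush top (array([0.5767, 0.1583, 0.1295]), [1.4, 1.4])
[0.5784 0.1597 0.13  ] [0.5735 0.162  0.13  ]
[0.5854 0.1712 0.125 ] [0.5806 0.1511 0.125 ]
base corner sc [0.5171 0.1223 0.    ]
base corner sc [0.4809 0.2505 0.012 ]
base corner sc [0.6516 0.1302 0.012 ]
base corner side [0.631  0.2786 0.    ]
base corner side [0.4858 0.2508 0.    ]
base corner side [0.5171 0.0972 0.    ]
wr base top [0.6548 0.1682 0.012 ] [0.6599 0.1711 0.    ]
wr base top [0.6482 0.1354 0.012 ] [0.6531 0.1372 0.    ]
wr base top [0.5231 0.1117 0.012 ] [0.5239 0.1128 0.    ]
wr base top [0.5118 0.1252 0.012 ] [0.5122 0.1267 0.    ]
```

Red pin is at about (0.500,-0.303) and the bushing at about (0.577,0.160). Jaws open along world x, so the blue pin stays outside them. Tool x = -y, tool y = -z, tool z = +x.

```bash
python3 -m handwheel '[[2,0,0,0,0,0],[4.5,0,0,0,0,0],[7,0,0,0,0,0],[9.5,0,0,0,0,0],[11,0,0,0,0,0]]' 0.3
python3 -m handwheel '[[0.7,0.3,0,0,0,0],[1.1,0.8,0,0,0,0],[1.1,1.2,0,0,0,0],[1.1,1.4,0,0,0,0],[1.1,1.4,0,0,0,0]]'
python3 - <<'E'
from h import *
np.set_printoptions(precision=4,suppress=True)
for n in["scene","side","wrist"]:
    c=bot.camera(n)
    cv2.imwrite(f"pics/{n}1.png",c["color"][:,:,::-1])
    if n=="scene": crop(c,260,150,360,300,4,"pics/s3.png")
    if n=="side": crop(c,270,90,370,225,4,"pics/d3.png")
print(bot.get_obs()["eef_pos"])
E
```

```text
clock: 1.02
eef_pos: [0.4995, -0.2779, 0.2311]
tool_rot: [0.499, -0.501, 0.501, -0.499]
ft_force: [0.6, 0.9, 0.1]
grip_width: 0.0556
clock: 1.65
eef_pos: [0.5, -0.3012, 0.1959]
tool_rot: [0.5, -0.5, 0.499, -0.5]
ft_force: [-0.1, -0.1, -0.6]
grip_width: 0.0553
[ 0.5004 -0.302   0.1969]
```

View pics/s3.png

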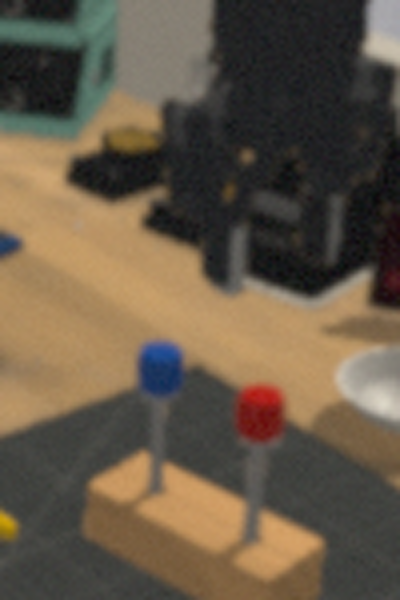

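View pics/d3.png

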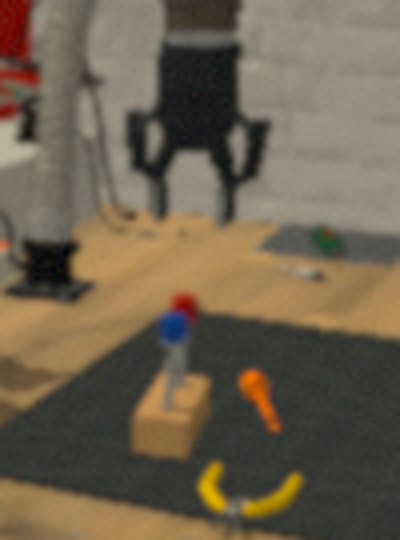

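View pics/wrist1.png

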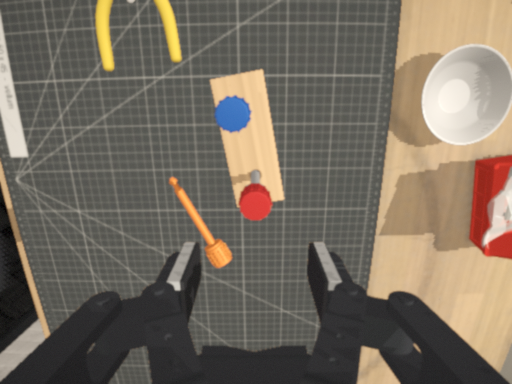

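The wrist view shows the red knob top at (255,202) and blue at (233,113), with the orange pin lying flat on the mat at (218,252). Refining the knob position from here.

Run:
```python
from h import *
np.set_printoptions(precision=4,suppress=True)
c=bot.camera("wrist");s=bot.camera("scene")
h=cv2.cvtColor(c["color"],cv2.COLOR_RGB2HSV).astype(int)
m=((h[...,0]<6)|(h[...,0]>172))&(h[...,1]>150)
m[:,400:]=0
ys,xs=np.nonzero(m);print(xs.mean(),ys.mean(),xs.min(),xs.max(),ys.min(),ys.max())
print(plane(c,(256,203),.130),plane(c,(xs.mean(),ys.mean()),.126))
print(tri((c,(xs.mean(),ys.mean())),(s,(324.5,253.2))))
print(plane(c,(256,172),.039),"top blue",plane(c,(233,113),.130))
print(proj(c,[[.5,-.302,.196]]))
```

```text
254.3101545253863 201.5849889624724 4 271 184 219
[ 0.5019 -0.2984  0.13  ] [ 0.5007 -0.2987  0.126 ]
(array([ 0.501 , -0.3019,  0.118 ]), [0.4, 0.4])
[ 0.5026 -0.2979  0.039 ] top blue [ 0.4862 -0.234   0.13  ]
[[253.2986 251.729 ]]
```

```bash
python3 -m handwheel '[[-0.06,1,0.02,0,0,0],[-0.06,2,0.02,0,0,0],[-0.06,2.8,0.02,0,0,0],[-0.06,3.4,0.02,0,0,0],[-0.06,3.6,0.02,0,0,0]]'
python3 -m handwheel '[[0,0,0,0,0,0],[0,0,0,0,0,0],[0,0,0,0,0,0],[0,0,0,0,0,0],[0,0,0,0,0,0]]' -1
python3 - <<'E'
from h import *
c=bot.camera("scene"); crop(c,260,150,360,300,4,"pics/s4.png")
c=bot.camera("wrist");cv2.imwrite("pics/w4.png",c["color"][:,:,::-1])
E
```

```text
clock: 2.52
eef_pos: [0.5001, -0.3008, 0.1055]
tool_rot: [-0.5, 0.5, -0.5, 0.5]
ft_force: [-0.5, -0.2, -1.1]
grip_width: 0.0555
clock: 3.15
eef_pos: [0.5012, -0.3014, 0.1073]
tool_rot: [0.5, -0.499, 0.501, -0.5]
ft_force: [0.4, 0.3, 3.9]
grip_width: 0.0218
```

View pics/s4.png

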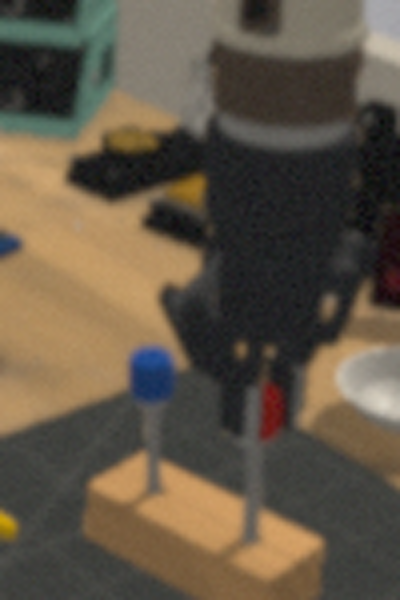

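View pics/w4.png

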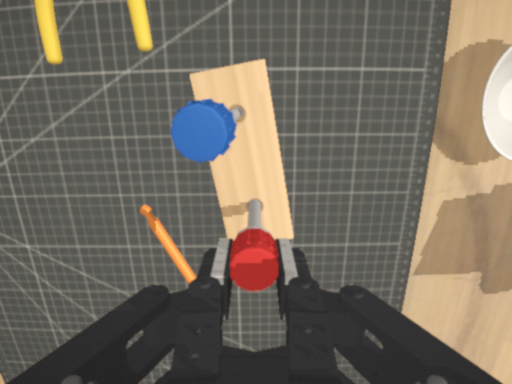

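The red knob is between the pads at (254,258) and the blue pin is untouched. Lifting.

```bash
python3 -m handwheel '[[0,-0.3,0,0,0,0],[0,-0.8,0,0,0,0],[0,-1.4,0,0,0,0],[0,-2.0,0,0,0,0],[0,-2.6,0,0,0,0]]'
python3 -m handwheel '[[0,-0.8,0,0,0,0],[0,-1.8,0,0,0,0],[0,-2.8,0,0,0,0],[0,-3.4,0,0,0,0],[0,-3.4,0,0,0,0]]'
python3 - <<'E'
from h import *
c=bot.camera("scene"); crop(c,250,130,360,300,4,"pics/s5.png")
c=bot.camera("side");crop(c,270,90,370,225,4,"pics/d5.png")
print(bot.get_obs()["joint_pos"])
E
```

```text
clock: 3.88
eef_pos: [0.5005, -0.301, 0.1726]
tool_rot: [0.5, -0.5, 0.5, -0.5]
ft_force: [-0.2, -1.1, -0.6]
grip_width: 0.0221
clock: 4.5
eef_pos: [0.5011, -0.3014, 0.2578]
tool_rot: [0.5, -0.499, 0.501, -0.5]
ft_force: [0.4, 0.3, -1.1]
grip_width: 0.022
[-5.41444177e-01  4.04459274e-01  2.97790353e-01  1.46537100e+00
 -1.55316885e-06  1.02932340e+00]
```

View pics/s5.png

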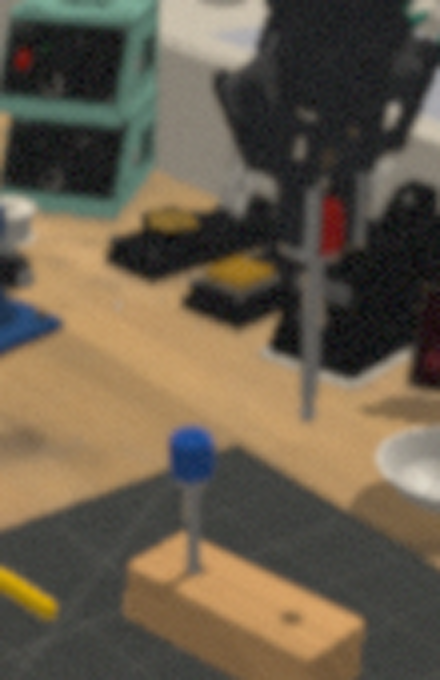

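View pics/d5.png

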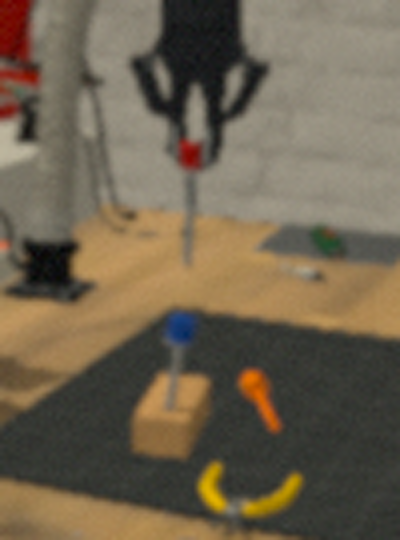

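The pin hangs upright in the grip and the rest's hole is empty. Moving towards the winder a little higher.

```bash
python3 -m handwheel '[[-1,-0.4,0,0,0,0],[-3,-0.8,0,0,0,0],[-5,-0.8,0,0,0,0],[-7,-0.8,0,0,0,0],[-9,-0.8,0,0,0,0]]'
python3 -m handwheel '[[-2,0,1,0,0,0],[-4,0,2,0,0,0],[-5,0,2.8,0,0,0],[-5.2,0,3,0,0,0],[-5.2,0,3,0,0,0]]'
python3 - <<'E'
from h import *
np.set_printoptions(precision=4,suppress=True)
c=bot.camera("wrist");cv2.imwrite("pics/w6.png",c["color"][:,:,::-1])
print(bot.get_obs()["eef_pos"])
E
```

```text
clock: 5.22
eef_pos: [0.4995, -0.0733, 0.2761]
tool_rot: [-0.5, 0.5, -0.499, 0.5]
ft_force: [-0.4, 0.2, -0.1]
grip_width: 0.0221
clock: 5.85
eef_pos: [0.5748, 0.0545, 0.2758]
tool_rot: [0.501, -0.5, 0.499, -0.5]
ft_force: [-0.5, -0.2, -1.1]
grip_width: 0.0218
[0.5747 0.0538 0.2761]
```

View pics/w6.png

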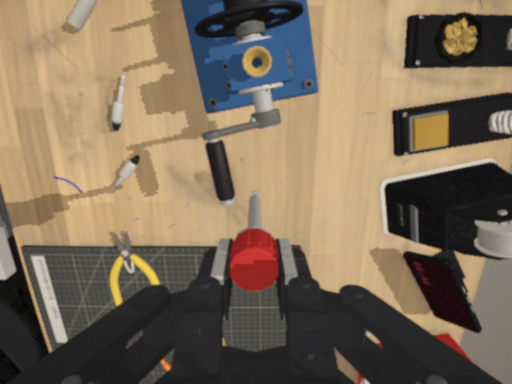

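The wrist view shows the bushing rim at (257,62), the crank handle from (212,143) to (227,200) leaning to -x, and the pin tip at (255,195).

Run:
```python
from h import *
np.set_printoptions(precision=4,suppress=True)
c=bot.camera("wrist");s=bot.camera("scene");d=bot.camera("side")
crop(c,170,0,330,220,3.5*0.75,"pics/w7.png");crop(c,225,30,290,110,7,"pics/w7b.png")
crop(s,195,120,285,220,6,"pics/s7.png"); crop(d,190,130,280,260,4.5,"pics/d7.png")
h=cv2.cvtColor(c["color"],cv2.COLOR_RGB2HSV).astype(int)
m=(h[...,0]>15)&(h[...,0]<32)&(h[...,1]>130); m[:35]=0;m[90:]=0;m[:,:235]=0;m[:,280:]=0
p=cv2.findNonZero(m.astype(np.uint8)); print(cv2.minEnclosingCircle(p)); ct=cv2.minEnclosingCircle(p)[0]
print("bush",plane(c,ct,.130))
pb=[plane(c,q,.012) for q in [(207,110),(316,92)]]; print("base corners",pb, np.degrees(np.arctan2(*(pb[1]-pb[0])[[1,0]])))
print("tip z~.18",plane(c,(255,195),.180))
```

```text
((256.2441711425781, 60.26744079589844), 13.788905143737793)
bush [0.5764 0.1629 0.13  ]
base corners [array([0.513 , 0.1144, 0.012 ]), array([0.6538, 0.137 , 0.012 ])] 9.119269161102244
tip z~.18 [0.5753 0.0539 0.18  ]
```

View pics/w7b.png

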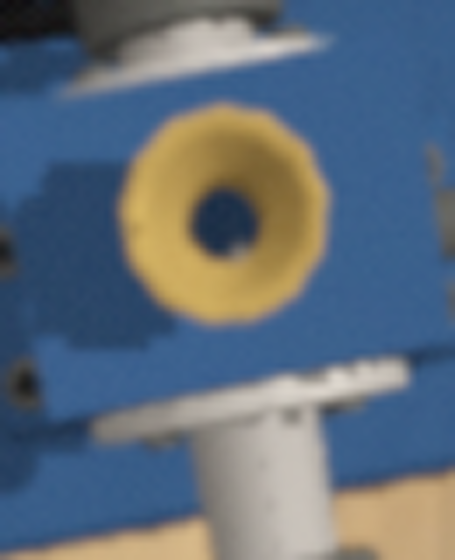

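View pics/w7.png

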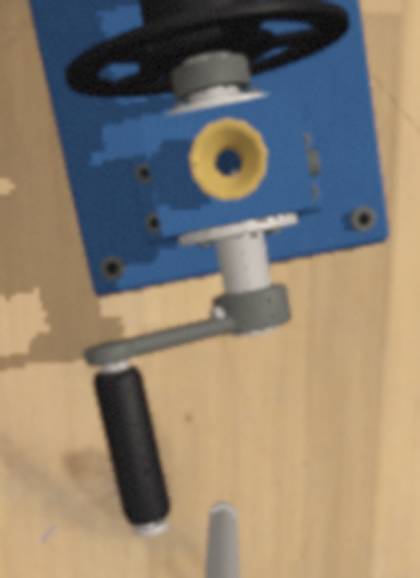

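View pics/s7.png

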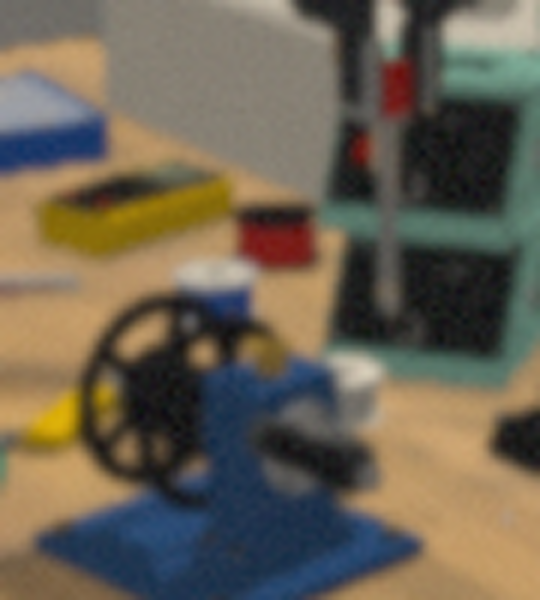

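View pics/d7.png

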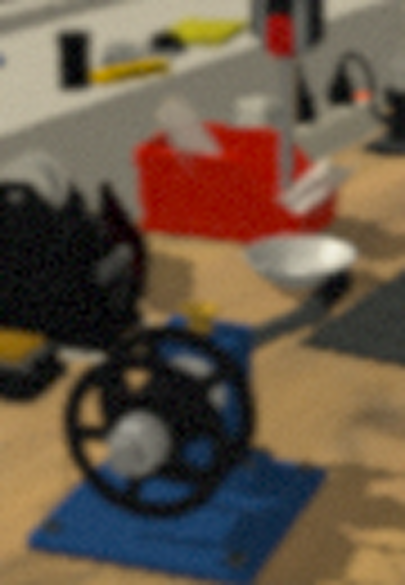

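```bash
python3 -m handwheel '[[-1.2,0,0.02,0,0,0],[-2.8,0,0.04,0,0,0],[-4,0,0.04,0,0,0],[-4.34,0,0.04,0,0,0],[-4.34,0,0.04,0,0,0]]'
python3 -m handwheel '[[0,0.4,0,0,0,0],[0,0.9,0,0,0,0],[0,1.3,0,0,0,0],[0,1.5,0,0,0,0],[0,1.5,0,0,0,0]]'
python3 - <<'E'
from h import *
np.set_printoptions(precision=4,suppress=True)
c=bot.camera("wrist");s=bot.camera("scene");d=bot.camera("side")
cv2.imwrite("pics/w8.png",c["color"][:,:,::-1])
crop(s,205,130,265,200,8,"pics/s8.png"); crop(d,200,130,270,230,6,"pics/d8.png")
E
```

```text
clock: 6.68
eef_pos: [0.5764, 0.1619, 0.2764]
tool_rot: [0.5, -0.5, 0.5, -0.5]
ft_force: [-0.6, -0.1, -1.3]
grip_width: 0.0219
clock: 7.3
eef_pos: [0.5762, 0.1623, 0.2381]
tool_rot: [0.5, -0.5, 0.5, -0.5]
ft_force: [0.5, -0.2, 0.2]
grip_width: 0.0214
```

View pics/s8.png

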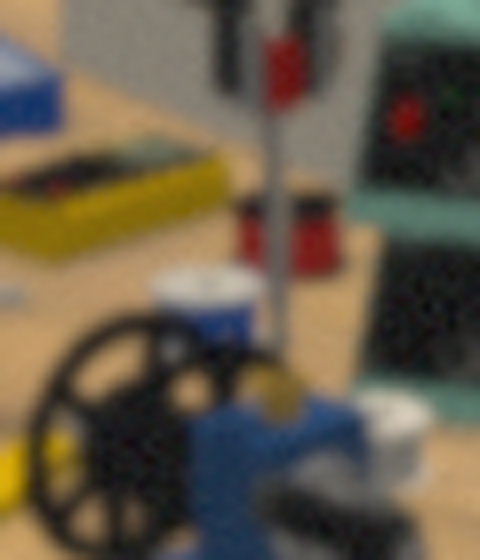

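View pics/d8.png

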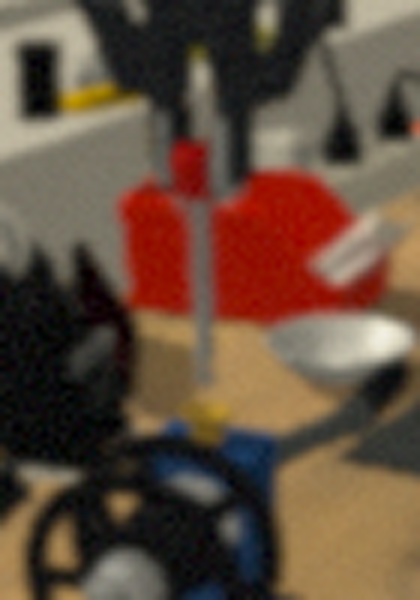

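View pics/w8.png

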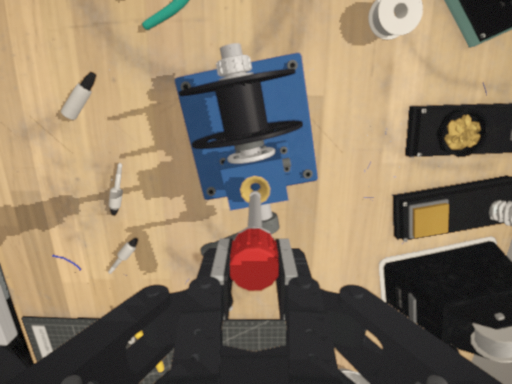

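All three views put the tip within about 2 mm above the bushing: scene tip (239.5,174) with the bushing just below, side similar. Lowering into the funnel while watching force.

```bash
python3 -m handwheel '[[0,0.15,0,0,0,0],[0,0.3,0,0,0,0],[0,0.45,0,0,0,0],[0,0.6,0,0,0,0],[0,0.75,0,0,0,0]]'
```

```text
clock: 8.07
eef_pos: [0.5765, 0.1625, 0.2197]
tool_rot: [0.5, -0.5, 0.5, -0.5]
ft_force: [-0.9, 0.2, -1.4]
grip_width: 0.022
```

```bash
python3 -m handwheel '[[0,0.15,0,0,0,0],[0,0.3,0,0,0,0],[0,0.45,0,0,0,0],[0,0.6,0,0,0,0],[0,0.75,0,0,0,0]]'
```

```text
clock: 8.7
eef_pos: [0.5765, 0.1625, 0.2011]
tool_rot: [0.5, -0.5, 0.5, -0.5]
ft_force: [0.1, -0.0, 0.2]
grip_width: 0.0224
```

```bash
python3 -m handwheel '[[0,0.07,0,0,0,0],[0,0.14,0,0,0,0],[0,0.21,0,0,0,0],[0,0.28,0,0,0,0],[0,0.28,0,0,0,0]]'
python3 - <<'E'
from h import *
s=bot.camera("scene");d=bot.camera("side")
crop(s,205,130,265,200,8,"pics/s9.png"); crop(d,200,130,270,230,6,"pics/d9.png")
E
```

```text
clock: 9.32
eef_pos: [0.5764, 0.1624, 0.1941]
tool_rot: [0.5, -0.5, 0.5, -0.5]
ft_force: [0.4, -0.1, -0.7]
grip_width: 0.0221
```

View pics/s9.png

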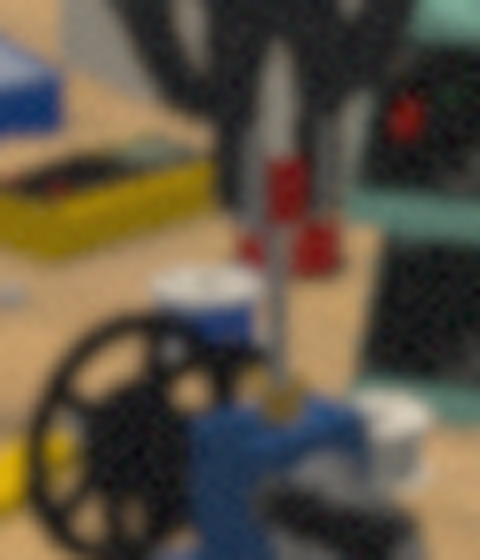

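View pics/d9.png

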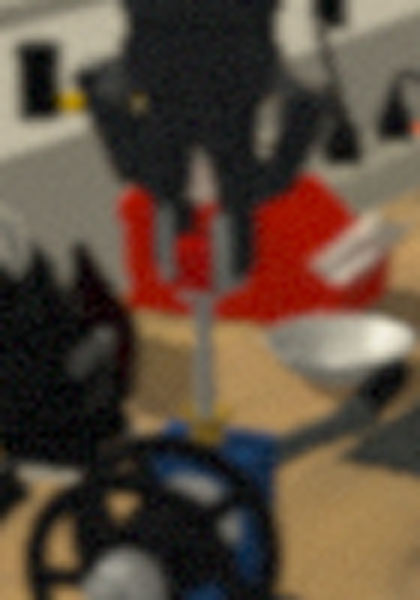

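The pin is in the bushing, with the tip below the mouth in both views. Releasing.

```bash
python3 -m handwheel '[[0,0,0,0,0,0],[0,0,0,0,0,0],[0,0,0,0,0,0],[0,0,0,0,0,0],[0,0,0,0,0,0]]' 0.2
python3 -m handwheel '[[0,-0.5,0,0,0,0],[0,-1.5,0,0,0,0],[0,-2.6,0,0,0,0],[0,-3.4,0,0,0,0],[0,-3.4,0,0,0,0]]'
python3 - <<'E'
from h import *
s=bot.camera("scene");d=bot.camera("side")
crop(s,205,130,265,200,8,"pics/s10.png"); crop(d,200,130,270,230,6,"pics/d10.png")
E
```

```text
clock: 10.05
eef_pos: [0.5765, 0.1625, 0.1943]
tool_rot: [-0.5, 0.5, -0.5, 0.5]
ft_force: [-0.5, -0.1, 0.2]
grip_width: 0.0512
clock: 10.68
eef_pos: [0.5777, 0.1628, 0.2821]
tool_rot: [-0.498, 0.499, -0.501, 0.502]
ft_force: [0.5, 0.4, 0.4]
grip_width: 0.0513
```

View pics/s10.png

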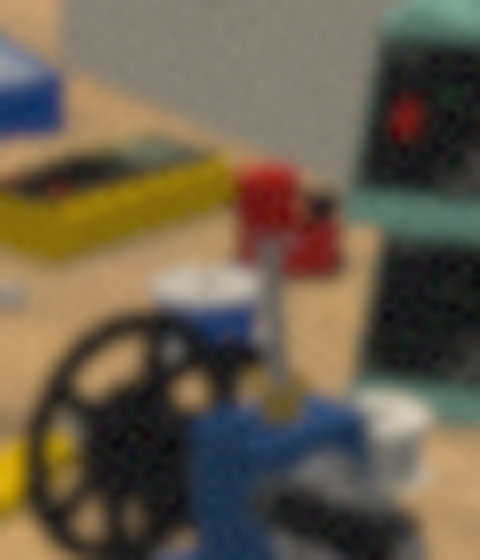

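View pics/d10.png

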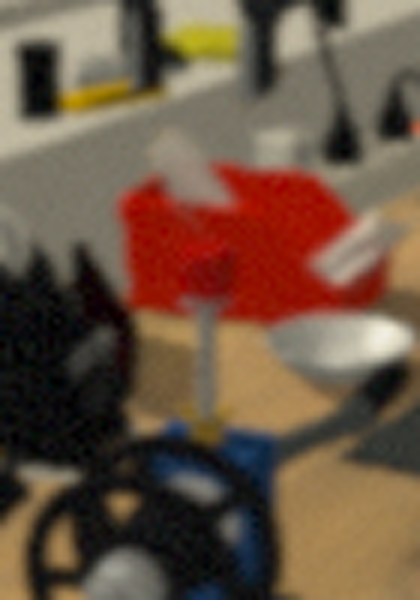

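The pin stands on the spindle with a slight lean from bore clearance. Now locating the crank handle from the earlier wrist picture, with its pose shifted by the TCP difference, and the scene view.

Run:
```python
from h import *
np.set_printoptions(precision=4,suppress=True)
c=bot.camera("wrist");s=bot.camera("scene");d=bot.camera("side"); e=bot.get_obs()["eef_pos"]
c=dict(c); R=cv2.Rodrigues(c["rvec"])[0]; C=-R.T@c["tvec"]+np.array([.5747,.0538,.2761])-e; c["tvec"]=-R@C
S=lambda x,y,k,x0,y0:(x0+x/k-.5,y0+y/k-.5)
print("check bush",plane(c,(256.7,60.1),.13))
M=(219.5,171)
print("tri",tri((c,M),(s,S(315,450,6,195,120))))
for yaw in (8,9,10,11,12):
  a=np.radians(yaw); xh=np.array([np.cos(a),np.sin(a),0]); yh=np.array([-np.sin(a),np.cos(a),0])
  B=np.array([.5763,.1618,0.08])
  # choose theta so handle mid projects best
  best=min((np.linalg.norm(proj(c,B-.095*yh+.065*(np.sin(t)*xh+np.array([0,0,np.cos(t)])))[0]-M),t) for t in np.radians(np.arange(-75,20,.5)))
  bs=min((np.linalg.norm(proj(s,B-.095*yh+.065*(np.sin(t)*xh+np.array([0,0,np.cos(t)])))[0]-S(315,450,6,195,120)),t) for t in np.radians(np.arange(-75,20,.5)))
  print(yaw,best[0],np.degrees(best[1]),"scene",bs[0],np.degrees(bs[1]),B-.095*yh+.065*(np.sin(best[1])*xh+np.array([0,0,np.cos(best[1])])))
# winder axis direction from wrist: base left/right edges
```

```text
check bush [0.5776 0.1635 0.13  ]
tri (array([0.5393, 0.059 , 0.1173]), [0.5, 0.5])
8 0.8980653044205386 -49.5 scene 0.7024541394571402 -54.0 [0.5406 0.0608 0.1222]
9 0.6219898248751627 -52.50000000000001 scene 0.14392446411805596 -55.0 [0.5402 0.0599 0.1196]
10 0.38786071035524544 -56.0 scene 0.4447750060498036 -55.5 [0.5397 0.0589 0.1163]
11 0.2553602566025865 -59.99999999999999 scene 1.0140529292104046 -56.5 [0.5392 0.0578 0.1125]
12 0.24989956095970792 -64.5 scene 1.5941007265928664 -57.00000000000001 [0.5387 0.0567 0.108 ]
```

```bash
python3 -m handwheel '[[1,0,0,0,0,0],[2.5,0,-0.3,0,0,0],[4,0,-0.8,0,0,0],[5.2,0,-1.2,0,0,0],[5.2,0,-1.2,0,0,0]]' -0.2
python3 - <<'E'
from h import *
c=bot.camera("wrist");cv2.imwrite("pics/w11.png",c["color"][:,:,::-1])
s=bot.camera("scene");crop(s,195,120,285,220,6,"pics/s11.png")
print(bot.get_obs()["eef_pos"])
E
```

```text
clock: 11.55
eef_pos: [0.5455, 0.0306, 0.2788]
tool_rot: [-0.5, 0.501, -0.501, 0.499]
ft_force: [-0.4, 0.3, -0.4]
grip_width: 0.0342
[0.54637994 0.03254363 0.27882269]
```

View pics/w11.png

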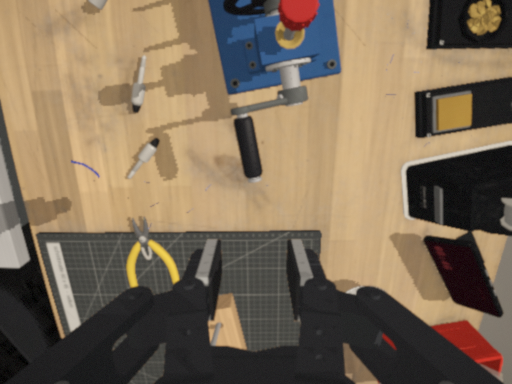

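View pics/s11.png

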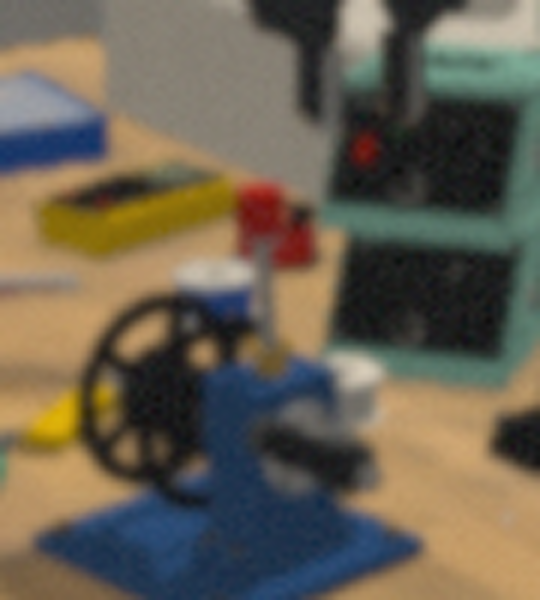

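Handle mid is at about (0.540,0.059,0.117), crank at about -56° (leaning to -x), winder yaw about 10°. The pin still stands. I'll yaw the jaws 10°, straddle the outer half of the handle with a gap, and push gently.

```bash
python3 -m handwheel '[[-0.3,0,-0.08,0,-0.3,0],[-0.58,0,-0.17,0,-0.7,0],[-0.58,0,-0.17,0,-1,0],[-0.58,0,-0.17,0,-1,0],[-0.58,0,-0.17,0,-1,0]]' -0.15
python3 -m handwheel '[[0,1,0,0,0,0],[0,2.4,0,0,0,0],[0,3.6,0,0,0,0],[0,4.4,0,0,0,0],[0,4.4,0,0,0,0]]'
python3 - <<'E'
from h import *
c=bot.camera("wrist");cv2.imwrite("pics/w12.png",c["color"][:,:,::-1])
s=bot.camera("scene");crop(s,195,120,285,220,6,"pics/s12.png")
s=bot.camera("side");crop(s,190,130,280,260,4.5,"pics/d12.png")
print(bot.get_obs()["eef_pos"])
E
```

```text
clock: 12.28
eef_pos: [0.5424, 0.0477, 0.279]
tool_rot: [0.542, -0.455, 0.454, -0.542]
ft_force: [-0.1, -0.8, 0.5]
grip_width: 0.0364
clock: 12.9
eef_pos: [0.5409, 0.047, 0.1675]
tool_rot: [0.543, -0.456, 0.454, -0.541]
ft_force: [-0.5, -0.2, 0.0]
grip_width: 0.0362
[0.54306684 0.0471316  0.17041894]
```

View pics/w12.png

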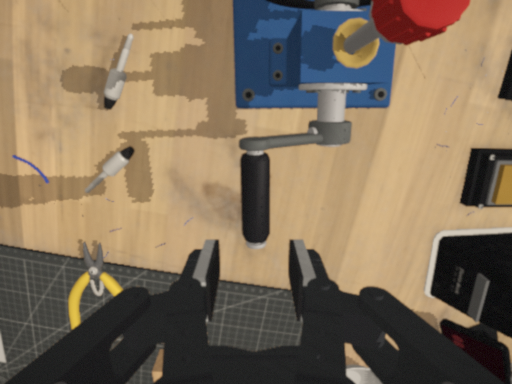

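View pics/s12.png

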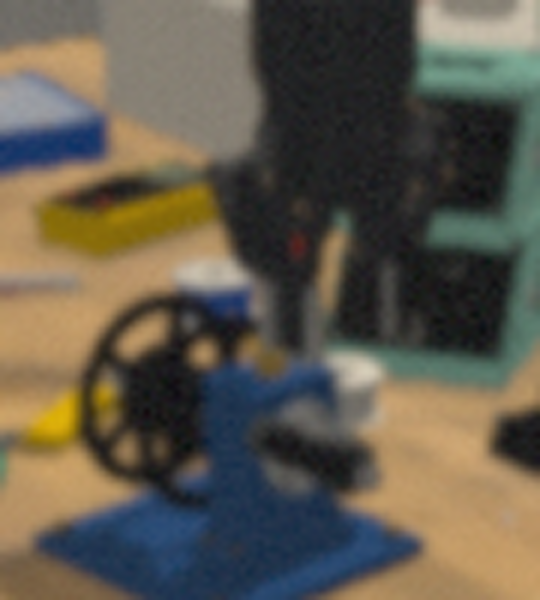

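View pics/d12.png

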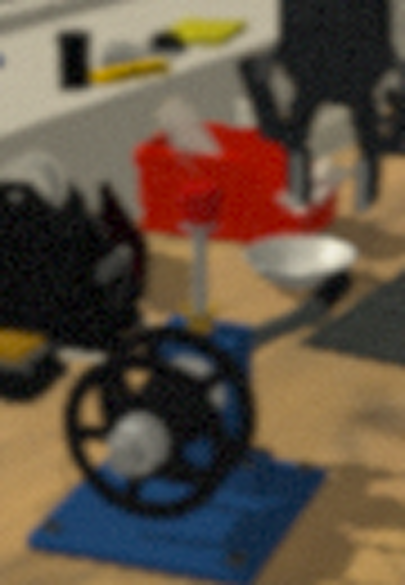

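The handle lies parallel to the jaws and is centred (x=256 against finger middle 254). The knob is clear at (420,15). Lowering to straddle.

```bash
python3 -m handwheel '[[0,0.5,0,0,0,0],[0,1.2,0,0,0,0],[0,1.9,0,0,0,0],[0,2.5,0,0,0,0],[0,2.8,0,0,0,0]]'
python3 - <<'E'
from h import *
c=bot.camera("wrist");cv2.imwrite("pics/w13.png",c["color"][:,:,::-1])
s=bot.camera("scene");crop(s,195,120,285,220,6,"pics/s13.png")
for t in range(-56,22,4): print(t, round((65*np.sin(np.radians(t))+53.9)/25,2), round((65*np.cos(np.radians(t))-36.3)/25,2))
o=bot.get_obs();print(o["eef_pos"],o["ft_force"])
E
```

```text
clock: 13.68
eef_pos: [0.5418, 0.047, 0.0983]
tool_rot: [0.542, -0.455, 0.454, -0.541]
ft_force: [0.3, 0.1, 1.1]
grip_width: 0.0363
-56 0.0 0.0
-52 0.11 0.15
-48 0.22 0.29
-44 0.35 0.42
-40 0.48 0.54
-36 0.63 0.65
-32 0.78 0.75
-28 0.94 0.84
-24 1.1 0.92
-20 1.27 0.99
-16 1.44 1.05
-12 1.62 1.09
-8 1.79 1.12
-4 1.97 1.14
0 2.16 1.15
4 2.34 1.14
8 2.52 1.12
12 2.7 1.09
16 2.87 1.05
20 3.05 0.99
[0.54167449 0.0469395  0.09841947] [-0.12072869  0.57951671 -0.87048323]
```

View pics/w13.png

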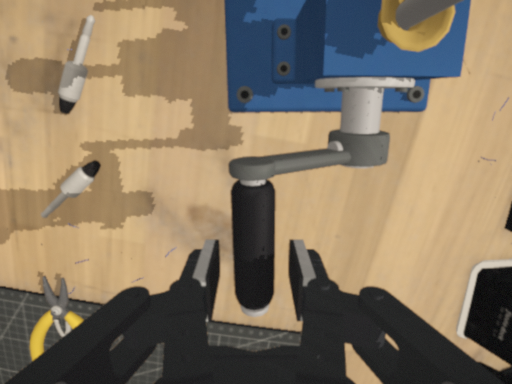

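View pics/s13.png

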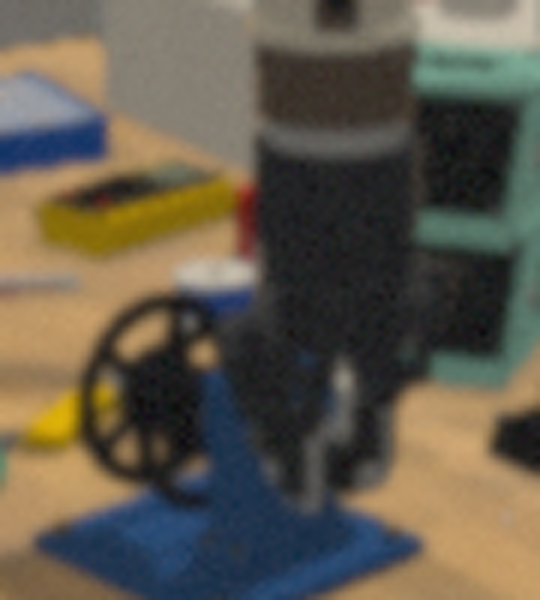

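Handle is straddled with about 8 mm clearance each side. Taking a baseline, then making the first gentle push.

```bash
cat > chk.py <<'E'
from h import *
d=bot.camera("side");h=cv2.cvtColor(d["color"],cv2.COLOR_RGB2HSV).astype(int)
m=((h[...,0]<8)|(h[...,0]>170))&(h[...,1]>140)
print("red low box",int(m[185:206,226:246].sum()),"up box",int(m[165:183,226:246].sum()),"F",np.round(bot.get_obs()["ft_force"],1))
crop(d,190,130,280,260,4.5,"pics/dlast.png")
E
python3 chk.py
python3 -m handwheel '[[0,0,0.08,0,0,0],[0,0,0.16,0,0,0],[0,0,0.24,0,0,0],[0,-0.05,0.32,0,0,0],[0,-0.1,0.4,0,0,0]]'
python3 chk.py
```

```text
red low box 0 up box 328 F [ 0.9 -0.5  0.2]
clock: 14.45
eef_pos: [0.5503, 0.0484, 0.1012]
tool_rot: [0.543, -0.455, 0.454, -0.541]
ft_force: [-5.3, -1.3, 0.5]
grip_width: 0.0365
red low box 0 up box 298 F [-4.3 -1.4 -0.1]
```

```bash
python3 -m handwheel '[[0,-0.03,0.03,0,0,0],[0,-0.06,0.06,0,0,0],[0,-0.09,0.09,0,0,0],[0,-0.12,0.12,0,0,0],[0,-0.15,0.15,0,0,0]]'
python3 chk.py
python3 - <<'E'
from h import *
c=bot.camera("wrist");cv2.imwrite("pics/w14.png",c["color"][:,:,::-1])
E
```

```text
clock: 15.12
eef_pos: [0.5561, 0.0494, 0.1057]
tool_rot: [-0.542, 0.454, -0.455, 0.542]
ft_force: [-2.9, -0.2, -0.0]
grip_width: 0.0363
red low box 0 up box 278 F [-2.6 -0.6  0.3]
```

View pics/w14.png

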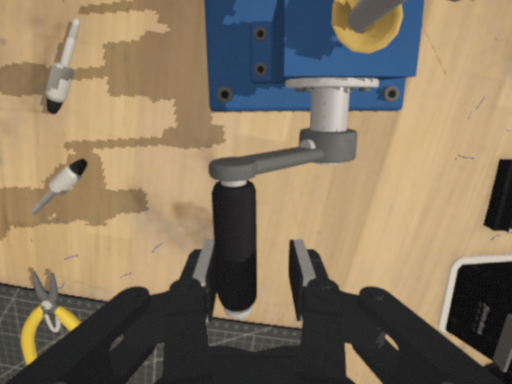

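View pics/dlast.png

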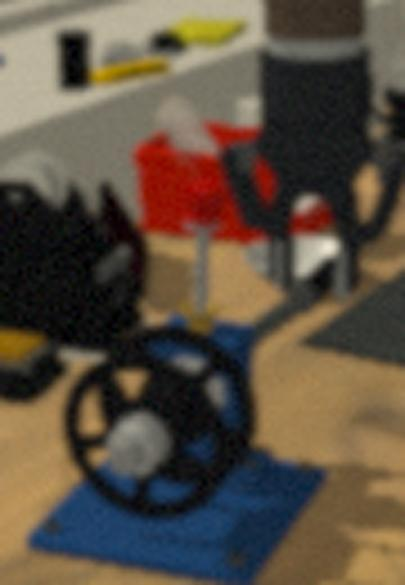

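The left finger touches the handle and the reel's spokes have turned slightly. The pin is still up. Continuing in small steps.

```bash
python3 -m handwheel '[[0,-0.03,0.03,0,0,0],[0,-0.06,0.06,0,0,0],[0,-0.09,0.09,0,0,0],[0,-0.12,0.12,0,0,0],[0,-0.15,0.15,0,0,0]]'
python3 chk.py
```

```text
clock: 15.85
eef_pos: [0.5596, 0.0501, 0.1094]
tool_rot: [-0.542, 0.454, -0.455, 0.542]
ft_force: [-3.4, -0.5, 0.4]
grip_width: 0.0366
red low box 0 up box 279 F [-3.3 -0.5  0.2]
```

```bash
python3 -m handwheel '[[0,-0.03,0.03,0,0,0],[0,-0.06,0.06,0,0,0],[0,-0.09,0.1,0,0,0],[0,-0.12,0.13,0,0,0],[0,-0.15,0.17,0,0,0]]'
python3 chk.py
```

```text
clock: 16.52
eef_pos: [0.5637, 0.0509, 0.1131]
tool_rot: [-0.542, 0.455, -0.454, 0.542]
ft_force: [-3.8, -0.2, -0.4]
grip_width: 0.0363
red low box 0 up box 280 F [-2.9  0.2  0.8]
```

```bash
python3 -m handwheel '[[0,-0.03,0.03,0,0,0],[0,-0.05,0.07,0,0,0],[0,-0.08,0.1,0,0,0],[0,-0.1,0.13,0,0,0],[0,-0.12,0.17,0,0,0]]'
python3 chk.py
```

```text
clock: 17.2
eef_pos: [0.5679, 0.0516, 0.1161]
tool_rot: [-0.542, 0.455, -0.454, 0.542]
ft_force: [-3.8, 0.6, 0.5]
grip_width: 0.0364
red low box 1 up box 280 F [-3.2  0.6 -0.3]
```

```bash
python3 -m handwheel '[[0,-0.02,0.03,0,0,0],[0,-0.04,0.07,0,0,0],[0,-0.06,0.1,0,0,0],[0,-0.08,0.13,0,0,0],[0,-0.1,0.17,0,0,0]]'
python3 chk.py
```

```text
clock: 17.88
eef_pos: [0.5721, 0.0524, 0.1186]
tool_rot: [-0.542, 0.455, -0.454, 0.542]
ft_force: [-3.0, 0.7, -0.8]
grip_width: 0.0362
red low box 0 up box 275 F [-1.9  1.7 -0.7]
```

```bash
python3 -m handwheel '[[0,-0.02,0.03,0,0,0],[0,-0.04,0.07,0,0,0],[0,-0.06,0.1,0,0,0],[0,-0.07,0.13,0,0,0],[0,-0.09,0.17,0,0,0]]'
python3 chk.py
```

```text
clock: 18.55
eef_pos: [0.5763, 0.053, 0.1208]
tool_rot: [-0.542, 0.455, -0.454, 0.542]
ft_force: [-3.1, 2.3, -0.3]
grip_width: 0.0363
red low box 0 up box 267 F [-2.7  0.9 -0.7]
```

```bash
python3 -m handwheel '[[0,-0.01,0.03,0,0,0],[0,-0.03,0.07,0,0,0],[0,-0.04,0.1,0,0,0],[0,-0.05,0.13,0,0,0],[0,-0.07,0.17,0,0,0]]'
python3 chk.py;python3 - <<'E'
from h import *
c=bot.camera("wrist");cv2.imwrite("pics/w15.png",c["color"][:,:,::-1])
E
```

```text
clock: 19.23
eef_pos: [0.5805, 0.0537, 0.1226]
tool_rot: [0.542, -0.455, 0.455, -0.542]
ft_force: [-2.5, 1.2, 0.4]
grip_width: 0.0362
red low box 0 up box 252 F [-2.2  0.5  0.2]
```

View pics/dlast.png

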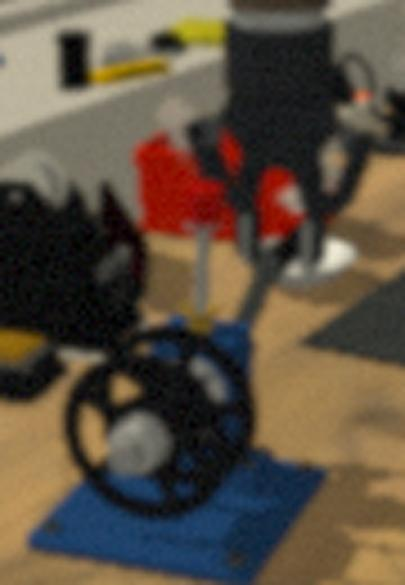

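View pics/w15.png

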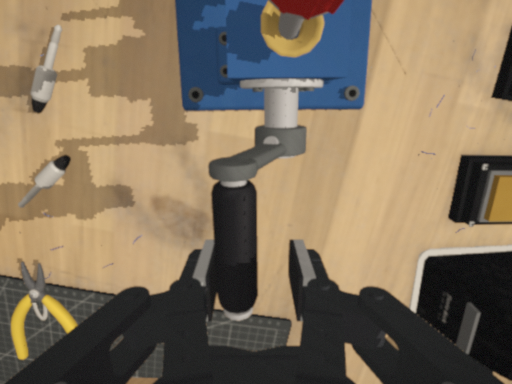

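The crank is near -21°, the handle is being pushed by the left finger, and the pin is still up. Going on.

```bash
python3 -m handwheel '[[0,-0.01,0.03,0,0,0],[0,-0.02,0.07,0,0,0],[0,-0.03,0.1,0,0,0],[0,-0.04,0.13,0,0,0],[0,-0.05,0.17,0,0,0]]'
python3 chk.py
```

```text
clock: 19.95
eef_pos: [0.5848, 0.0545, 0.1239]
tool_rot: [-0.542, 0.454, -0.455, 0.542]
ft_force: [-3.1, 0.8, 0.0]
grip_width: 0.0362
red low box 0 up box 223 F [-2.2  1.1  0.7]
```

```bash
python3 -m handwheel '[[0,-0.01,0.03,0,0,0],[0,-0.02,0.07,0,0,0],[0,-0.02,0.1,0,0,0],[0,-0.03,0.13,0,0,0],[0,-0.03,0.17,0,0,0]]'
python3 chk.py
```

```text
clock: 20.62
eef_pos: [0.5888, 0.0552, 0.1246]
tool_rot: [0.542, -0.455, 0.455, -0.542]
ft_force: [-2.0, 0.8, -0.5]
grip_width: 0.0365
red low box 0 up box 225 F [-2.4  1.3  0.3]
```

```bash
python3 -m handwheel '[[0,-0.01,0.03,0,0,0],[0,-0.01,0.07,0,0,0],[0,-0.02,0.1,0,0,0],[0,-0.02,0.13,0,0,0],[0,-0.02,0.17,0,0,0]]'
python3 chk.py
```

```text
clock: 21.3
eef_pos: [0.5931, 0.0559, 0.1251]
tool_rot: [-0.542, 0.454, -0.455, 0.542]
ft_force: [-2.2, 1.1, -0.3]
grip_width: 0.0363
red low box 65 up box 231 F [-1.5 -0.2  0.8]
```

View pics/dlast.png

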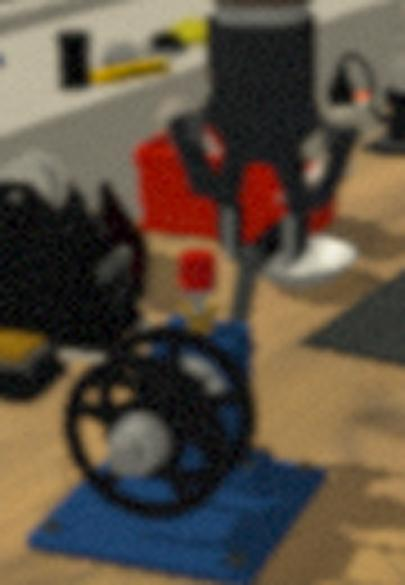

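The pin has dropped: side view has the knob at about (234,190), collar short of the bushing, as expected at the ball stop. Backing the finger off and centring it round the handle so the crank is free, then rising.

```bash
python3 -m handwheel '[[0,0,-0.12,0,0,0],[0,0,-0.24,0,0,0],[0,0,-0.34,0,0,0],[0,0,-0.34,0,0,0],[0,0,-0.34,0,0,0]]'
python3 -m handwheel '[[0,-0.6,0,0,0,0],[0,-1.6,0,0,0,0],[0,-2.8,0,0,0,0],[0,-4,0,0,0,0],[0,-4.6,0,0,0,0]]'
python3 - <<'E'
from h import *
c=bot.camera("wrist");cv2.imwrite("pics/w16.png",c["color"][:,:,::-1])
s=bot.camera("scene");crop(s,195,120,285,220,6,"pics/s16.png")
E
python3 chk.py
```

```text
clock: 21.98
eef_pos: [0.5847, 0.0544, 0.1252]
tool_rot: [-0.542, 0.454, -0.455, 0.542]
ft_force: [-0.1, -0.0, -1.0]
grip_width: 0.0363
clock: 22.6
eef_pos: [0.5857, 0.0546, 0.2431]
tool_rot: [-0.541, 0.453, -0.456, 0.543]
ft_force: [0.8, 1.5, -0.1]
grip_width: 0.0364
red low box 63 up box 353 F [-0.7  0.1  0.2]
```

View pics/w16.png

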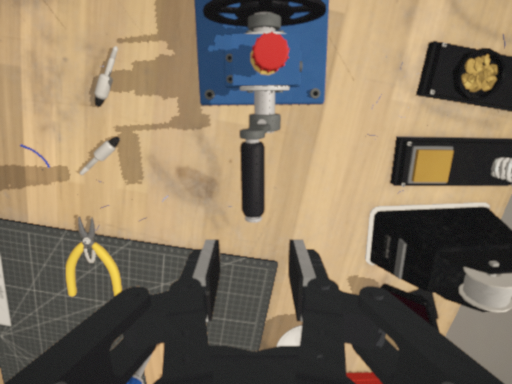

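View pics/s16.png

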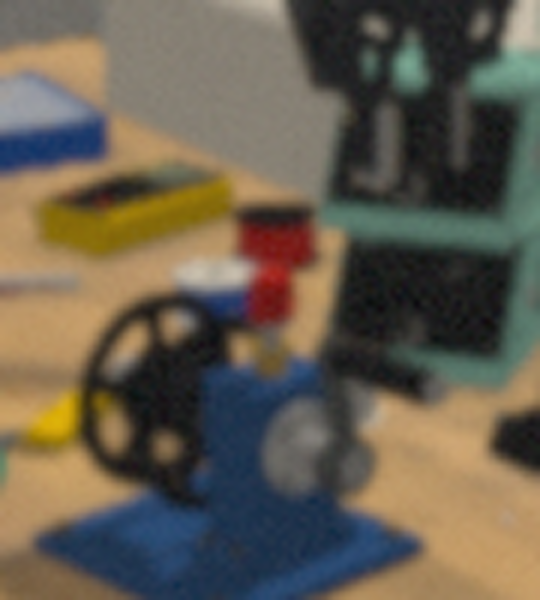

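View pics/dlast.png

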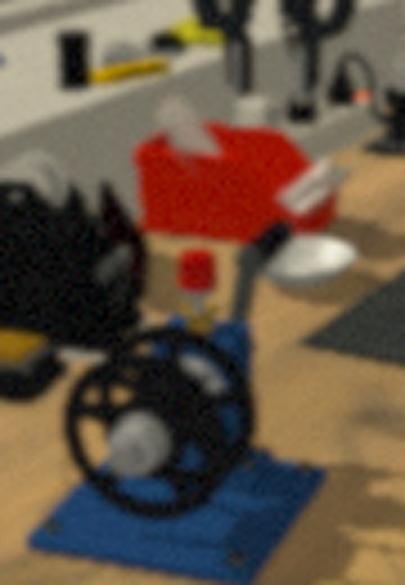

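Run:
```python
from h import *
from scipy.spatial.transform import Rotation as Ro
np.set_printoptions(precision=4,suppress=True)
c=bot.camera("wrist");s=bot.camera("scene");o=bot.get_obs()
def cen(c,b):
    h=cv2.cvtColor(c["color"],cv2.COLOR_RGB2HSV).astype(int);m=((h[...,0]<8)|(h[...,0]>172))&(h[...,1]>150)
    k=np.zeros_like(m);k[b[1]:b[3],b[0]:b[2]]=1;ys,xs=np.nonzero(m&k);return xs.mean(),ys.mean(),(xs.min(),xs.max(),ys.min(),ys.max())
a=cen(c,(245,25,300,85));b=cen(s,(236,163,245,175));print(a,b)
print(plane(c,a[:2],.165),tri((c,a[:2]),(s,S:=(195+270/6-.5,120+292/6-.5))))
t=np.array([.5765,.162,.2]);print(o["eef_pos"],Ro.from_quat(o["tool_rot"]).inv().apply(t-o["eef_pos"])/.025)
```

```text
(np.float64(271.5134383688601), np.float64(51.40778498609824), (np.int64(254), np.int64(289), np.int64(32), np.int64(71))) (np.float64(240.19354838709677), np.float64(167.6290322580645), (np.int64(237), np.int64(244), np.int64(163), np.int64(172)))
[0.5778 0.1626 0.165 ] (array([0.5784, 0.1633, 0.1582]), [0.4, 0.4])
[0.584  0.0544 0.2389] [-4.2896  1.5541  0.4549]
```

```bash
python3 -m handwheel '[[-1,0,0.1,0,0,0],[-2.5,0,0.3,0,0,0],[-3.8,0,0.46,0,0,0],[-4.3,0,0.46,0,0,0],[-4.3,0,0.46,0,0,0]]' -1
python3 -m handwheel '[[0,0.4,0,0,0,0],[0,0.9,0,0,0,0],[0,1.4,0,0,0,0],[0,1.8,0,0,0,0],[0,2.1,0,0,0,0]]'
python3 - <<'E'
from h import *
s=bot.camera("scene");crop(s,195,120,285,220,6,"pics/s17.png")
E
python3 chk.py
```

```text
clock: 23.48
eef_pos: [0.5766, 0.1626, 0.239]
tool_rot: [0.543, -0.454, 0.454, -0.541]
ft_force: [0.1, -0.7, 0.7]
grip_width: -0.0001
clock: 24.1
eef_pos: [0.577, 0.1621, 0.1866]
tool_rot: [0.542, -0.455, 0.454, -0.541]
ft_force: [-0.3, 0.1, 0.1]
grip_width: 0.0
red low box 62 up box 209 F [ 0.1 -0.2 -0.7]
```

View pics/s17.png

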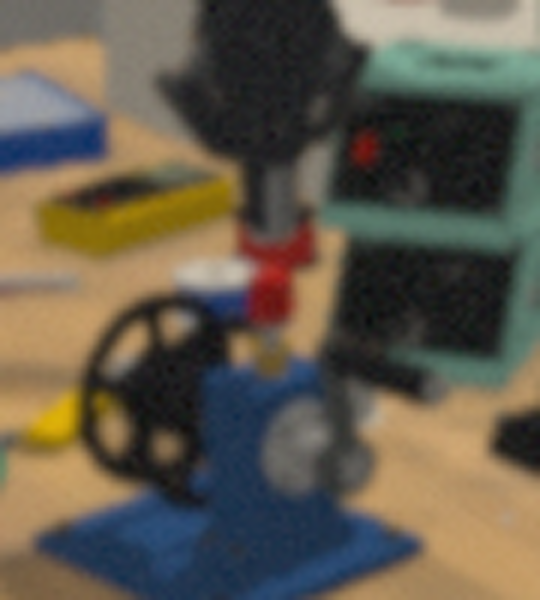

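View pics/dlast.png

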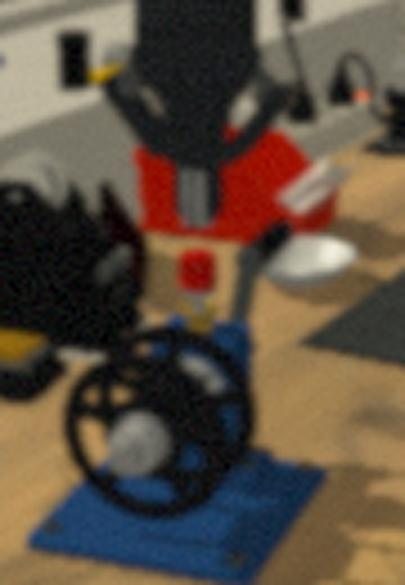

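The closed fingertips are centred above the knob in both views. Pressing slowly; home should be at TCP z ≈ 0.157.

```bash
python3 -m handwheel '[[0,0.15,0,0,0,0],[0,0.3,0,0,0,0],[0,0.42,0,0,0,0],[0,0.5,0,0,0,0],[0,0.55,0,0,0,0]]'; python3 -m handwheel '[[0,0.03,0,0,0,0],[0,0.06,0,0,0,0],[0,0.09,0,0,0,0],[0,0.12,0,0,0,0],[0,0.15,0,0,0,0]]'
```

```text
clock: 24.82
eef_pos: [0.5772, 0.1624, 0.1737]
tool_rot: [0.542, -0.455, 0.455, -0.542]
ft_force: [0.7, 0.3, -0.2]
grip_width: 0.0001
clock: 25.45
eef_pos: [0.5773, 0.1623, 0.17]
tool_rot: [-0.542, 0.454, -0.455, 0.542]
ft_force: [-0.2, 0.9, -0.0]
grip_width: 0.0
```

```bash
python3 -m handwheel '[[0,0.03,0,0,0,0],[0,0.06,0,0,0,0],[0,0.09,0,0,0,0],[0,0.12,0,0,0,0],[0,0.15,0,0,0,0]]'
```

```text
clock: 26.08
eef_pos: [0.5775, 0.1624, 0.167]
tool_rot: [-0.541, 0.454, -0.455, 0.542]
ft_force: [-1.7, -0.4, 4.2]
grip_width: -0.0001
```

Contact, 4 N. Continuing gently.

```bash
python3 -m handwheel '[[0,0.02,0,0,0,0],[0,0.04,0,0,0,0],[0,0.06,0,0,0,0],[0,0.08,0,0,0,0],[0,0.1,0,0,0,0]]'; python3 chk.py
```

```text
clock: 26.7
eef_pos: [0.5772, 0.1623, 0.1635]
tool_rot: [0.542, -0.455, 0.454, -0.542]
ft_force: [0.5, 0.2, 1.4]
grip_width: 0.0
red low box 57 up box 132 F [ 0.  -0.7  1.6]
```

```bash
python3 -m handwheel '[[0,0.02,0,0,0,0],[0,0.04,0,0,0,0],[0,0.06,0,0,0,0],[0,0.08,0,0,0,0],[0,0.1,0,0,0,0]]'
```

```text
clock: 27.38
eef_pos: [0.5772, 0.1623, 0.1612]
tool_rot: [0.542, -0.455, 0.454, -0.542]
ft_force: [-0.1, -0.1, 1.1]
grip_width: 0.0002
```

```bash
python3 -m handwheel '[[0,0.02,0,0,0,0],[0,0.04,0,0,0,0],[0,0.06,0,0,0,0],[0,0.08,0,0,0,0],[0,0.1,0,0,0,0]]'
```

```text
clock: 28.0
eef_pos: [0.5772, 0.1623, 0.1587]
tool_rot: [0.542, -0.455, 0.455, -0.542]
ft_force: [0.3, -0.8, -0.1]
grip_width: -0.0
```

```bash
python3 chk.py
python3 - <<'E'
from h import *
s=bot.camera("scene");crop(s,205,140,265,200,8,"pics/s18.png")
s=bot.camera("side");crop(s,210,165,260,225,9,"pics/d18.png")
E
```

```text
red low box 65 up box 122 F [ 0.4 -0.9 -0. ]
```

View pics/s18.png

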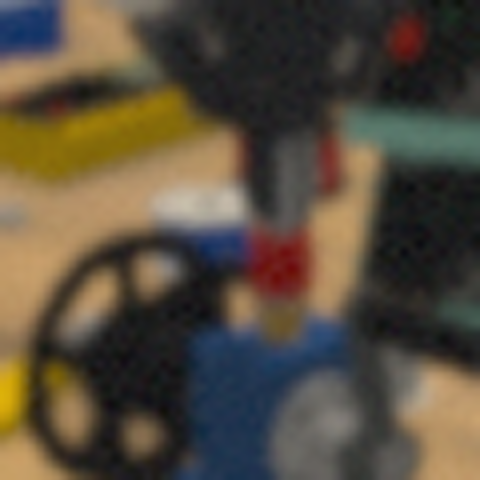

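View pics/d18.png

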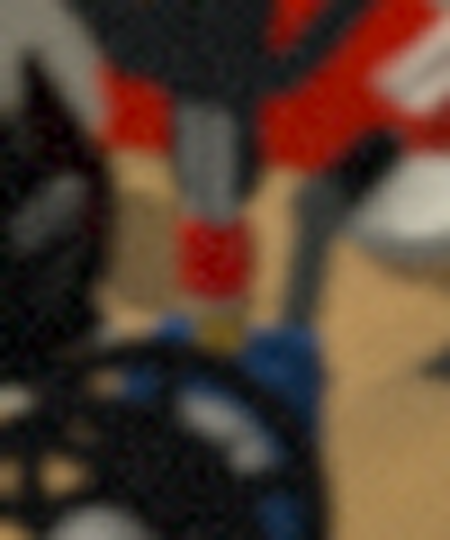

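Nearly home, with the collar just above the bushing. Continuing until a firm stop.

```bash
python3 -m handwheel '[[0,0.01,0,0,0,0],[0,0.02,0,0,0,0],[0,0.03,0,0,0,0],[0,0.05,0,0,0,0],[0,0.06,0,0,0,0]]'
```

```text
clock: 28.78
eef_pos: [0.5772, 0.1623, 0.1573]
tool_rot: [0.542, -0.455, 0.455, -0.542]
ft_force: [0.9, -0.6, 0.4]
grip_width: -0.0002
```

```bash
python3 -m handwheel '[[0,0.01,0,0,0,0],[0,0.02,0,0,0,0],[0,0.03,0,0,0,0],[0,0.04,0,0,0,0],[0,0.04,0,0,0,0]]'
```

```text
clock: 29.4
eef_pos: [0.5773, 0.1623, 0.1571]
tool_rot: [-0.541, 0.454, -0.455, 0.542]
ft_force: [-1.5, -1.2, 5.0]
grip_width: 0.0001
```

```bash
python3 -m handwheel '[[0,0.01,0,0,0,0],[0,0.02,0,0,0,0],[0,0.03,0,0,0,0],[0,0.03,0,0,0,0],[0,0.03,0,0,0,0]]'
```

```text
clock: 30.02
eef_pos: [0.5774, 0.1624, 0.1571]
tool_rot: [-0.541, 0.454, -0.455, 0.542]
ft_force: [-3.3, -0.3, 9.2]
grip_width: -0.0001
```

A firm stop at z = 0.157, which matches home. Retreating and checking.

```bash
python3 -m handwheel '[[0,-0.2,0,0,0,0],[0,-1,0,0,0,0],[0,-2,0,0,0,0],[0,-3,0,0,0,0],[0,-3.6,0,0,0,0]]'
python3 -m handwheel '[[1,0,0,0,0,0],[2.4,0,0,0,0,0],[3.5,0,0,0,0,0],[3.8,0,0,0,0,0],[3.8,0,0,0,0,0]]'
python3 - <<'E'
from h import *
np.set_printoptions(precision=4,suppress=True)
s=bot.camera("scene");crop(s,205,140,265,200,8,"pics/s19.png");cv2.imwrite("pics/s19f.png",s["color"][:,:,::-1])
d=bot.camera("side");crop(d,210,165,260,225,9,"pics/d19.png")
c=bot.camera("wrist");cv2.imwrite("pics/w19.png",c["color"][:,:,::-1])
print(bot.get_obs()["ft_force"])
E
```

```text
clock: 30.65
eef_pos: [0.5778, 0.1625, 0.2466]
tool_rot: [-0.541, 0.454, -0.455, 0.542]
ft_force: [0.5, 0.5, -0.4]
grip_width: -0.0
clock: 31.28
eef_pos: [0.5937, 0.0687, 0.2452]
tool_rot: [0.542, -0.455, 0.454, -0.541]
ft_force: [-0.0, 0.5, 0.6]
grip_width: 0.0004
[-0.13    0.2896  0.3976]
```

View pics/s19.png

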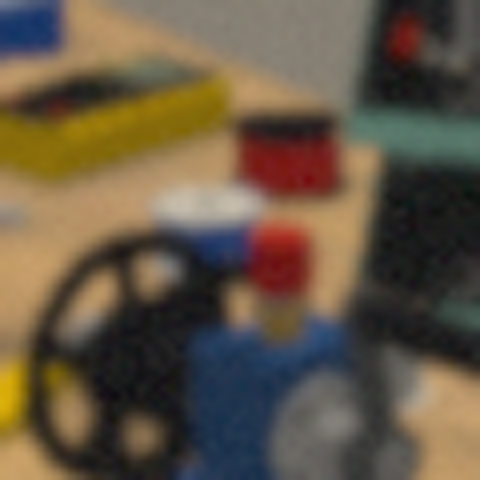

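View pics/d19.png

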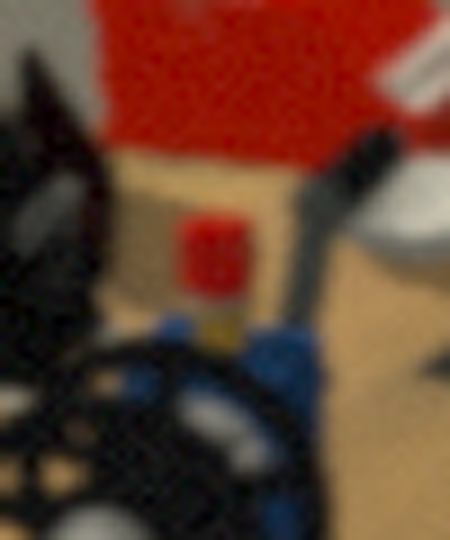

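View pics/s19f.png

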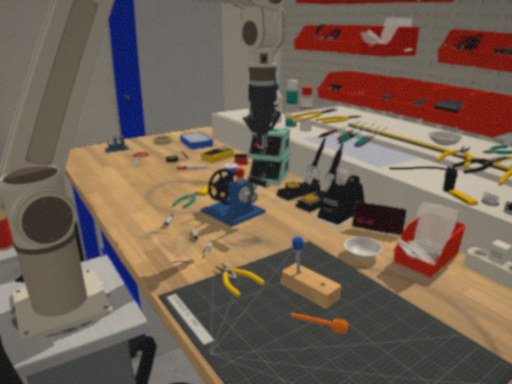

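View pics/w19.png

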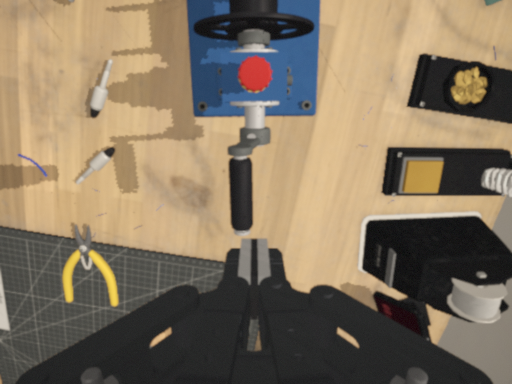

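The collar sits flush on the bushing in both views, with no gap between the silver and the brass. The blue pin is in its hole, and the pliers, plugs and other items are in place. Handing in with the arm clear.

```bash
python3 -c "
from workcell import bot
print(bot.job_done())"
```

```text
the job is handed in; nothing more can be done
None
```

The spindle is locked, and I handed the job in at about 31 s with the arm clear of everything.

- **Pin to bushing:** I took the red-knobbed pin from the rest, stood it in the brass bushing on the closed spindle and let go.
- **Crank:** With open fingers straddling the handle, I pushed it to +x, from about -56° to about -8° by my estimate. Force readings stayed at about 2–5 N. The pin dropped, and I backed the fingers off so the crank was free.
- **Press home:** I pressed the knob with shut fingers. The highest reading was 4 N near the ball and 9 N at the final stop. Readings come only at the end of each move, so brief peaks between them were not seen.

**Last checks:**
- The push stopped firmly at a TCP height of 0.157 m, the height worked out for home.
- The scene and side pictures show the collar flush on the bushing.
- The blue pin is in its hole. In the last scene and wrist pictures, the bystanders in view look unmoved.

**One thing differed:** the orange lookalike was upright in the first picture and was lying on the mat when I looked again after the first moves. Those moves kept the fingertips at 0.19 m or higher, above its knob, so I think it fell over by itself. Side views before and after the pin was taken show it in the same place.

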